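Close the meter case: tip the lid, catch it and lower it shut

ROBOT

A 7-joint arm with a two-finger parallel gripper is mounted at the origin on the work surface. World frame = base frame: x ahead of the robot, y to its left, z up, the work surface at z = 0. Lengths are in m, angles in degrees, forces in N, time in s.
With the tool pointing down it reaches from about 0.4 to 0.875 m from the base axis. Payload 19.3 kg.
Tool frame: the origin (TCP) lies at the very end of the fingers, on their centre line; the grasp point (between the pads) lies 19 mm behind it; z points along the fingers, y is the line along which they close (so a half turn about z gives the same grasp; the last joint's range is limited). The gripper opens to 85 mm and grips with 20 to 120 N. Pads are 22 mm wide; open, the fingers measure 114 mm over their backs; the gripper's body (76 mm by 85 mm) begins 54 mm behind the grasp point. The pads swing forward as they close: fully open they stand 13 mm farther back than shut.
Start: joints at [-69.225, 29.874, -2.08, 91.645, 1.215, 58.505, -6.463], TCP at [0.262, 0.567, 0.231] pointing down, gripper open.
Joint ranges: [-166.77, 166.77], [-17.47, 122.26], [-85.68, 81.53], [9.62, 139.38], [-72.42, 252.41], [9.2, 110.78], [-144.41, 144.41]. Speed limits (degrees/s): [108.29, 108.29, 136.94, 136.94, 172.46, 172.46, 172.46].

INTERFACE

Orientations are given as [roll, pitch, yaw] about the fixed x, y, z axes, in that order (R = Rz(yaw) Ry(pitch) Rx(roll)).
In Python, from plant import env gives the robot as it stands. The module is installed in compiled form; this text tells all that it offers.
- The arm moves only by the shell command python3 -m handwheel 'ROWS' [FORCE]. ROWS is a JSON object of lists of equal length, an entry for each row: "translation": the shift along the tool's x, y, z each as a share of 50 cm, from -1 to 1, a list of three; "rot": the turn, a rotation vector about the tool's x, y, z each as a share of 90 degrees, from -1 to 1, a list of three; "claw": the finger opening in mm, from 0 to 85.4. In form: {"translation": [[tx, ty, tz], ...], "rot": [[rx, ry, rz], ...], "claw": [claw, ...]}. A call has exactly 10 rows; each row is the pose to reach, as a shift and turn from the pose commanded when the call began, along the tool's axes at that moment; what a row does not reach only later rows make up. A row lasts 1/8 s, in which the tool goes at most 62.5 mm and 10.7 degrees, less where a joint would pass 70% of its speed; a pose out of reach is approached as far as the arm can. A call with a number of a shift or a turn outside -1 to 1 is refused whole. A call with a gripper value outside its range is refused whole. The fingers move at their own pace and stop on an object; FORCE is the grip in N (left out, the last holds). Time passes only in rows, so rows that repeat a pose let the fingers close, or fill a call up. It gives the time, the measured TCP pose, the force, the opening and the grip force at its end, in the units of the state.
- env.observe(): the state, without advancing time (a new reading comes with each control period).
- env.capture(name): name is "scene" or "top" or "wrist"; returns a dict with "color" (480x640x3 uint8, blue, green, red), "camera_matrix" (3x3 intrinsics, pixels), "distortion" ([k1, k2, p1, p2, k3] as OpenCV has them; the pictures are not rectified), "cam_to_world" (4x4, takes a point from camera to world coordinates). Camera axes: x right, y down, z forward; pixel columns grow to the right and rows downward; lengths in m; the calibration is good to about 2 mm. A picture is of the moment at which its call begins. There is no depth.
- env.close_job(): hands the job in; it is judged then, once.
The state is a dict: "time_s": time; "joint_pos": joint angles; "dq": joint speeds; "effort": joint torques, N m; "tool_pos": TCP position; "tool_rot": TCP orientation; "ft_force": force on the tool from outside, world axes, zero at the start; "wrist_torque": the same for the moment, N m; "grip_width": finger opening in m; "grip_force": force on a finger pad.
Only numpy, scipy, OpenCV 4.12 (cv2) and the standard library are available. Lean on these libraries where they do the work, as an engineer would, in place of code of your own. Each camera call takes 0.05 s, during which the arm holds its last target. There are 200 camera calls.

TASK

The meter's case stands open with its lid leaning back: nudge the lid forward from behind so that it tips over, catch it on a finger while it is still well up, and lower it on that finger until it is fully shut, never letting it drop or slam. Do not pinch or grip the lid, and take the hand away when it is shut. Leave the meter lying in the case and everything else on the bench where it is.

Things in the scene. Friction and masses are not known exactly. Their poses are not given: they have to be found in the camera images.
- case: dark slate-blue hard case, fixed to the bench: open-topped box 130 (its x) x 220 (its y) x 90 high, walls 5, grey foam inside. Origin at the centre of its underside; its own -x side is the front, facing to the robot's right (world -y) or right and away from it; the hinge runs along its y at the top of its rear (+x) wall.
- lid (a joint): the lid: flat stiff panel 6 thick, 150 from hinge to free edge, about 220 g. In rad: 0 = fully shut (flat), 1.57 = upright, 1.8 = as found, leaning back on its stop. Past upright it falls by itself; a weak damper in the hinge makes it fall at about 1.1 x cos(value) rad/s (0.8 to 1.4, with its weight): 1.2 s or more from 1.45 to 0.9, and it would hit shut at about 1 rad/s.
- lid_edge (a point): orange tongue, the last 20 of the lid at its free edge, 130 wide, 6 thick. Shut, it juts 20 beyond the front wall, 90 above the bench, nothing under it: a finger tilted towards the case can hold it from below until shut, then draw out to the front. This point: middle of the free edge, on the lid's inner (lower) face; x towards the hinge, z out of the outer face.
- lid_hinge (a point): middle of the hinge line, at the top of the case's rear wall, 65 in +x of the case's centre and 90 above the bench; the lid's inner face starts here.
- meter: yellow hand-held multimeter, 75 x 150 x 26, lying loose on the foam in the case, its top 76 above the bench; origin at the centre of its underside. Leave it.
- spool: blue and silver solder spool, 52 across, 40 high, standing behind the hinge side of the case, about 100 from its rear wall; origin at the centre of its underside. Leave it.
- flux: small green bottle with a pale label and a red cap, 40 across, 85 high, also about 100 behind the case's rear wall; origin at the centre of its underside. Leave it.
- cleaner: black cup with brass filling, 72 across, 30 high; origin at the centre of its underside. Leave it.
- tray: green divided parts tray, 90 x 130 x 30; origin at the centre of its underside. Leave it.
- driver: screwdriver lying on the bench; origin at the middle of its length. Leave it.

How it is judged:
By the outcome, as a careful person would: the job done as asked, in the order asked, and still so for the second after the job is handed in, with the robot touching nothing.
It also fails if it takes over 58 s, if anything falls off the work surface, if the arm or the gripper's body presses on something with over 40 N, if the wrist force passes 120 N, or if a joint passes its speed limit or range.

## Working session

There is one attempt and no reset: what is moved stays moved. The work goes in short steps, Python scripts to look and compute and a shell command to move; the robot and the scene stay as the last step left them, time stands still between calls to the robot, and variables do not carry over. Pictures are saved under pics/ and viewed, at most 13 in all, crops included, and the job is handed in when it is done.

```bash
mkdir -p pics; python3 - <<'E'
from plant import env
import cv2
for n in("scene","top"):
    c=env.capture(n);cv2.imwrite(f"pics/{n}0.png",c["color"]);print(n,c["camera_matrix"],c["distortion"],c["cam_to_world"])
print(env.observe())
E
```

```text
scene [[598.27643069   0.         318.84428709]
 [  0.         598.27643069 227.7029857 ]
 [  0.           0.           1.        ]] [-0.10233406  0.          0.          0.          0.        ] [[-0.53092957  0.53961897 -0.6533951   1.36735838]
 [ 0.84738202  0.33117279 -0.41505217  0.51478099]
 [-0.00758335 -0.77403873 -0.63309284  0.88837866]
 [ 0.          0.          0.          1.        ]]
top [[464.7470688    0.         318.44893954]
 [  0.         464.7470688  232.75550867]
 [  0.           0.           1.        ]] [-0.00654033  0.          0.          0.          0.        ] [[ 1.18219416e-02 -9.85075162e-01  1.71718277e-01  3.52637364e-01]
 [-9.99929786e-01 -1.17863824e-02  1.22665450e-03  3.99427974e-03]
 [ 8.15590402e-04 -1.71720722e-01 -9.85145334e-01  1.16488517e+00]
 [ 0.00000000e+00  0.00000000e+00  0.00000000e+00  1.00000000e+00]]
{'time_s': 0.1, 'joint_pos': array([-69.22453089,  29.90418849,  -2.07979505,  91.66901528,
         1.21422972,  58.50623219,  -6.46409987]), 'dq': array([ 0.03222547, -0.05666176,  0.02834815, -0.10543132,  0.01004503,
        0.0212506 , -0.04764269]), 'effort': array([ 3.17274571e-03, -9.28487778e+01,  1.98338024e+00, -3.70528686e+01,
        1.79354410e-02,  5.33944694e-03,  2.61062041e-05]), 'tool_pos': array([0.26205339, 0.56708242, 0.23080987]), 'tool_rot': array([-1.79942778e+02,  4.47063478e-03,  1.55198949e+02]), 'ft_force': array([-0.45272955,  0.74079089,  0.59598359]), 'wrist_torque': array([-0.00583579, -0.00841795,  0.00142382]), 'grip_force': 0.0, 'grip_width': 0.08520986908619142}
```

View pics/scene0.png

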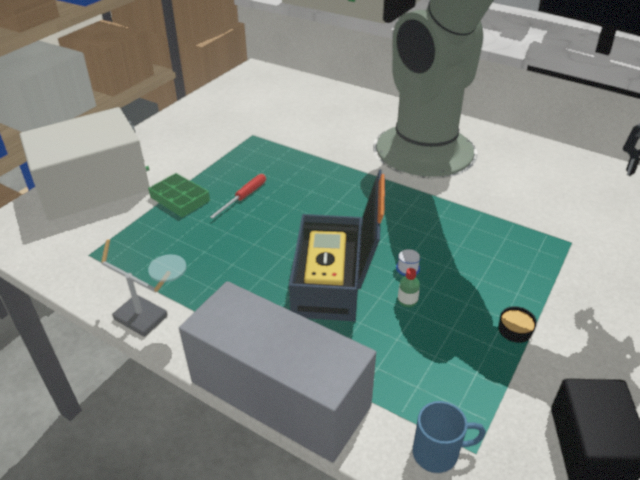

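View pics/top0.png

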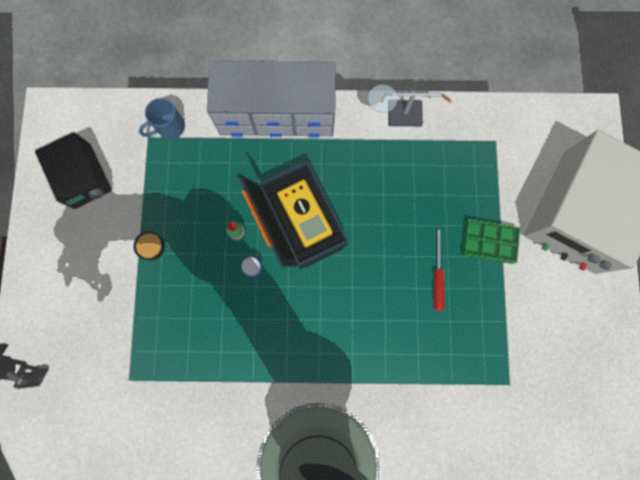

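The top view shows the case around (300,210), with the lid leaning left (orange tongue (245,190)–(268,245)). The spool is at (251,267), the flux at (235,230). The case front faces right and away. I'll enlarge both views.

```bash
python3 - <<'E'
import cv2
a=cv2.imread("pics/top0.png")[140:280,210:370];cv2.imwrite("pics/c1.png",cv2.resize(a,None,fx=4.2,fy=4.2,interpolation=cv2.INTER_CUBIC))
a=cv2.imread("pics/scene0.png")[160:330,280:440];cv2.imwrite("pics/c2.png",cv2.resize(a,None,fx=3.5,fy=3.5,interpolation=cv2.INTER_CUBIC))
E
```

```text
(no output)
```

View pics/c1.png

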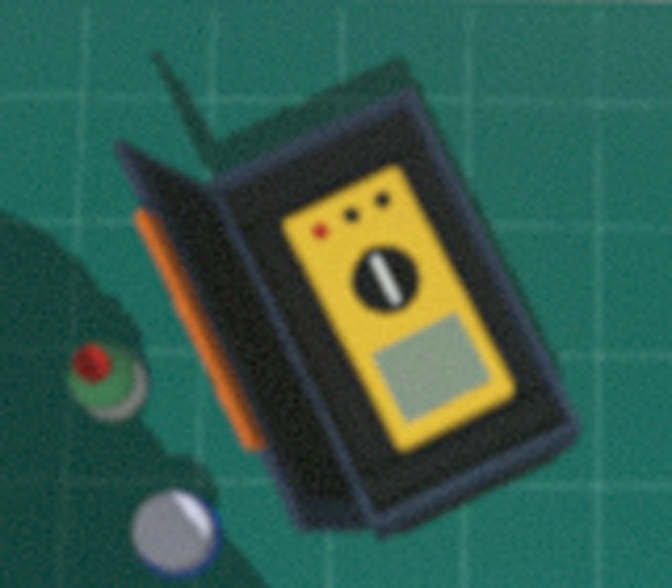

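View pics/c2.png

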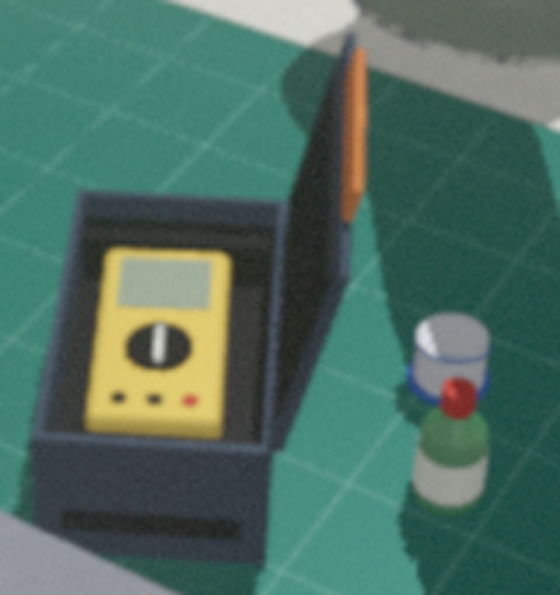

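The crops show the rim corners clearly: c1 (215,183), (410,92), (577,430), (375,532), and c2 (270,443), (38,437), (80,195), (283,205). The flux cap is at c1 (92,362) and the spool top at c1 (177,532).

```bash
cat > h.py <<'E'
import numpy as np,cv2
from plant import env
from scipy.spatial.transform import Rotation as R
def px2w(c,p,z):
    u=cv2.undistortPoints(np.array([[p]],float),c["camera_matrix"],np.array(c["distortion"]))[0,0]
    T=c["cam_to_world"];d=T[:3,:3]@[u[0],u[1],1];o=T[:3,3];return o+d*(z-o[2])/d[2]
E
python3 - <<'E'
from h import *
np.set_printoptions(precision=4,suppress=True)
t=env.capture("top");s=env.capture("scene")
f=lambda p:(p[0]/4.2+210,p[1]/4.2+140); g=lambda p:(p[0]/3.5+280,p[1]/3.5+160)
A=np.array([px2w(t,f(p),.09) for p in[(215,183),(410,92),(577,430),(375,532)]])
B=np.array([px2w(s,g(p),.09) for p in[(270,443),(38,437),(80,195),(283,205)]])
for Q in(A,B):
    print(Q,Q.mean(0),np.linalg.norm(Q-np.roll(Q,-1,0),axis=1))
    e=Q[0]+Q[3]-Q[1]-Q[2];l=Q[3]-Q[0];print("x dir",np.degrees(np.arctan2(e[1],e[0])),"long",np.degrees(np.arctan2(l[1],l[0])))
print("flux",px2w(t,f((92,362)),.085),px2w(s,g((459,390)),.085),"spool",px2w(t,f((175,532)),.04),px2w(s,g((452,340)),.04))
h=.09+.15*np.sin(1.8)
print("tongue",[px2w(t,f(p),h) for p in[(143,212),(255,447)]])
E
```

```text
[[ 0.6578  0.1437  0.09  ]
 [ 0.7132  0.0335  0.09  ]
 [ 0.518  -0.0626  0.09  ]
 [ 0.4597  0.0488  0.09  ]] [0.5871 0.0408 0.09  ] [0.1233 0.2176 0.1257 0.2197]
x dir 117.15091336863694 long -154.40667266445172
[[ 0.654   0.1458  0.09  ]
 [ 0.7157  0.0369  0.09  ]
 [ 0.5268 -0.0598  0.09  ]
 [ 0.4699  0.0518  0.09  ]] [0.5916 0.0437 0.09  ] [0.1251 0.2122 0.1253 0.2066]
x dir 118.24875251567362 long -152.95901754678704
flux [0.5542 0.2102 0.085 ] [0.5582 0.2129 0.085 ] spool [0.4633 0.1664 0.04  ] [0.4752 0.1735 0.04  ]
tongue [array([0.6012, 0.1596, 0.2361]), array([0.4854, 0.1012, 0.2361])]
```

```bash
cat >> h.py <<'E'
YAW=np.radians(117.2);C=np.array([.589,.042,0]);XC=np.array([np.cos(YAW),np.sin(YAW),0]);UZ=np.array([0,0,1.])
def pose(X,Z,phi):
    f=np.radians(phi);z=np.sin(f)*XC-np.cos(f)*UZ;n=np.cos(f)*XC+np.sin(f)*UZ
    return C+X*XC+Z*UZ,R.from_matrix(np.c_[np.cross(n,z),n,z])
def lidpose(th,phi,D,w):   # TCP so that lid edge rests on front pad, D behind TCP
    f=np.radians(phi);E=np.array([.065-.15*np.cos(th),.09+.15*np.sin(th)])
    t=E+D*np.array([np.sin(f),-np.cos(f)])+w/2*np.array([np.cos(f),np.sin(f)]);return t[0],t[1],phi
def cur():
    o=env.observe();return o["tool_pos"],R.from_euler("xyz",o["tool_rot"],degrees=True)
def rel(p0,r0,p,r):
    return np.round(r0.inv().apply(p-p0)/.5,3).tolist(),np.round((r0.inv()*r).as_rotvec()/(np.pi/2),3).tolist()
def where():
    p,r=cur();d=p-C;z=r.apply([0,0,1]);o=env.observe()
    print("X %.4f Y %.4f Z %.4f phi %.1f"%(d@XC,d@np.cross(UZ,XC),p[2],np.degrees(np.arctan2(z@XC,-z[2]))),"F",np.round([o["ft_force"]@XC,o["ft_force"][2]],2),"t",o["time_s"],"w",round(o["grip_width"],4),"J",np.round(o["joint_pos"]))
def go(*tg):
    p0,r0=cur()
    for t in tg: print(t,*rel(p0,r0,*pose(*t)))
E
python3 - <<'E'
from h import *
where(); go((.1,.40,0))
p0,r0=cur();print(rel(p0,r0,p0+[0,0,.15],r0))
E
```

```text
X 0.6165 Y 0.0507 Z 0.2310 phi -0.0 F [-0.09  0.22] t 0.2 w 0.0852 J [-69.  30.  -2.  92.   1.  59.  -6.]
(0.1, 0.4, 0) [-0.877, -0.556, -0.338] [-0.0, -0.0, -0.578]
([-0.0, -0.0, -0.3], [0.0, 0.0, 0.0])
```

```bash
python3 -m handwheel '{"translation":[[0,0,-0.12],[-0.05,-0.03,-0.24],[-0.15,-0.09,-0.33],[-0.26,-0.16,-0.338],[-0.36,-0.23,-0.338],[-0.46,-0.29,-0.338],[-0.57,-0.36,-0.338],[-0.67,-0.43,-0.338],[-0.77,-0.49,-0.338],[-0.877,-0.556,-0.338]],"rot":[[0,0,-0.05],[0,0,-0.1],[0,0,-0.16],[0,0,-0.22],[0,0,-0.28],[0,0,-0.34],[0,0,-0.4],[0,0,-0.46],[0,0,-0.52],[0,0,-0.578]],"claw":[55,55,55,55,55,55,55,55,55,55]}' 20; python3 -c "
from h import *
where();go((.1,.4,0),(-.02,.40,45))"
```

```text
time_s: 1.45
tool_pos: [0.5405, 0.135, 0.4004]
tool_rot: [180.0, 0.0, -152.6]
ft_force: [0.8, 0.6, -0.7]
grip_width: 0.0554
grip_force: 0.0
X 0.1049 Y 0.0006 Z 0.4004 phi 0.0 F [ 0.12 -0.67] t 1.45 w 0.0554 J [-23.  16.   4.  88.  -1.  76.  98.]
(0.1, 0.4, 0) [-0.001, -0.01, 0.001] [0.0, 0.0, 0.002]
(-0.02, 0.4, 45) [-0.0, -0.25, 0.001] [-0.5, -0.001, 0.002]
```

Test the tilted posture in free air in front of the case.

```bash
python3 -m handwheel '{"translation":[[0,-0.06,0],[0,-0.12,0],[0,-0.18,0],[0,-0.24,0],[0,-0.3,0.05],[0,-0.36,0.1],[0,-0.42,0.15],[0,-0.48,0.18],[0,-0.51,0.2],[0,-0.51,0.2]],"rot":[[0,0,0],[0,0,0],[-0.1,0,0],[-0.2,0,0],[-0.3,0,0],[-0.4,0,0],[-0.45,0,0],[-0.5,0,0],[-0.5,0,0],[-0.5,0,0]],"claw":[55,55,55,55,55,55,55,55,55,55]}' 20; python3 - <<'E'
from h import *
where()
w=env.capture("wrist");s=env.capture("scene");cv2.imwrite("pics/t1.png",np.hstack([cv2.resize(w["color"],(400,300)),cv2.resize(s["color"],(400,300))]))
E
```

```text
time_s: 2.7
tool_pos: [0.6565, -0.0903, 0.2992]
tool_rot: [135.0, -0.1, -152.8]
ft_force: [-0.6, 0.6, 0.7]
grip_width: 0.0548
grip_force: 0.0
X -0.1485 Y 0.0005 Z 0.2992 phi 45.0 F [0.84 0.71] t 2.7 w 0.0548 J [ 16.  51.   2.  56. -33. 106. 135.]
```

View pics/t1.png

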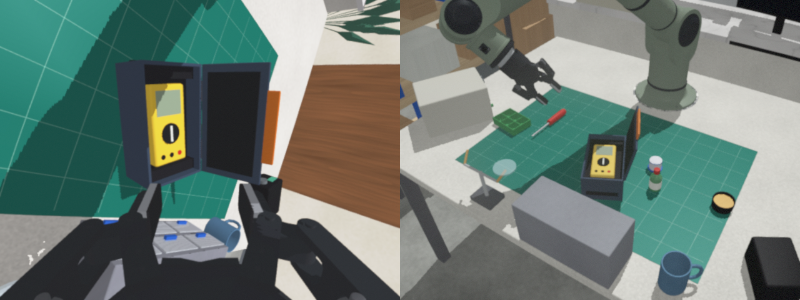

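The wrist image shows the open case ahead of the fingers and the scene view shows the hand clear in front; 45° is reachable here. Now check the same tilt near the final height.

```bash
python3 -c "
from h import *
go((-.1,.1,45))
print(lidpose(0,45,.024,.055))"
```

```text
(-0.1, 0.1, 45) [0.001, -0.218, 0.352] [-0.001, -0.0, 0.001]
(np.float64(-0.0485840007688928), np.float64(0.09247487373415292), 45)
```

```bash
python3 -m handwheel '{"translation":[[0,-0.03,0.05],[0,-0.06,0.1],[0,-0.09,0.14],[0,-0.12,0.19],[0,-0.15,0.24],[0,-0.18,0.29],[0,-0.2,0.32],[0,-0.218,0.352],[0,-0.218,0.352],[0,-0.218,0.352]],"rot":[[0,0,0],[0,0,0],[0,0,0],[0,0,0],[0,0,0],[0,0,0],[0,0,0],[0,0,0],[0,0,0],[0,0,0]],"claw":[55,55,55,55,55,55,55,55,55,55]}' 20; python3 -c "
from h import *
where();go((-.2,.33,0))"
```

```text
time_s: 4.05
tool_pos: [0.6352, -0.048, 0.0996]
tool_rot: [135.0, 0.0, -152.8]
ft_force: [0.2, -0.7, 0.5]
grip_width: 0.055
grip_force: 0.0
X -0.1012 Y 0.0001 Z 0.0996 phi 45.0 F [-0.68  0.5 ] t 4.05 w 0.055 J [ 16.  59.  -4.  70. -29.  85. 143.]
(-0.2, 0.33, 0) [-0.0, 0.186, -0.466] [0.5, 0.0, 0.0]
```

Everything is reachable, but joint 7 is at 143° (limit 144.4°). I'll flip the tool half a turn while backing off, which brings joint 7 to about −37°.

```bash
sed -i 's/np.c_\[np.cross(n,z),n,z\]/np.c_[np.cross(-n,z),-n,z]/' h.py; python3 -m handwheel '{"translation":[[0,0,-0.1],[0,0,-0.2],[0,0,-0.3],[0,0,-0.4],[0,0,-0.4],[0,0,-0.4],[0,0,-0.4],[0,0,-0.4],[0,0,-0.4],[0,0,-0.4]],"rot":[[0,0,0.05],[0,0,0.15],[0,0,0.26],[0,0,0.37],[0,0,0.48],[0,0,0.59],[0,0,0.7],[0,0,0.8],[0,0,0.9],[0,0,1]],"claw":[55,55,55,55,55,55,55,55,55,55]}' 20; python3 -c "
from h import *
where();go((-.2,.36,45),(-.2,.36,0))"
```

```text
time_s: 5.3
tool_pos: [0.6988, -0.1734, 0.2407]
tool_rot: [178.3, -44.9, 119.5]
ft_force: [0.5, -0.5, 0.4]
grip_width: 0.0549
grip_force: 0.0
X -0.2418 Y 0.0008 Z 0.2407 phi 44.9 F [-0.67  0.37] t 5.3 w 0.0549 J [ 29.  65. -26.  37. -11. 111.  38.]
(-0.2, 0.36, 45) [0.227, 0.008, -0.11] [0.002, 0.0, 1.018]
(-0.2, 0.36, 0) [0.227, 0.008, -0.11] [-0.385, -0.397, 0.96]
```

```bash
python3 -m handwheel '{"translation":[[0.03,0,-0.02],[0.06,0,-0.04],[0.1,0,-0.06],[0.14,0,-0.08],[0.18,0,-0.1],[0.2,0,-0.11],[0.22,0.01,-0.11],[0.227,0.008,-0.11],[0.227,0.008,-0.11],[0.227,0.008,-0.11]],"rot":[[-0.04,-0.04,0.1],[-0.08,-0.08,0.2],[-0.12,-0.12,0.3],[-0.16,-0.16,0.4],[-0.2,-0.2,0.5],[-0.24,-0.24,0.6],[-0.28,-0.28,0.7],[-0.32,-0.32,0.8],[-0.36,-0.36,0.9],[-0.385,-0.397,0.96]],"claw":[55,55,55,55,55,55,55,55,55,55]}' 20; python3 -c "
from h import *
where();go((-.2,.36,0),(-.1,.40,0),(.1,.40,0),(.1,.30,0))"
```

```text
time_s: 6.55
tool_pos: [0.6798, -0.1358, 0.3608]
tool_rot: [179.9, -0.3, 27.3]
ft_force: [-0.2, 0.2, -0.5]
grip_width: 0.0552
grip_force: 0.0
X -0.1996 Y 0.0006 Z 0.3608 phi -0.1 F [ 0.27 -0.48] t 6.55 w 0.0552 J [  6.  31.   1.  70.  -1.  78. -56.]
(-0.2, 0.36, 0) [0.001, 0.001, 0.002] [0.001, -0.003, 0.001]
(-0.1, 0.4, 0) [0.002, -0.199, -0.079] [0.001, -0.003, 0.001]
(0.1, 0.4, 0) [0.002, -0.599, -0.08] [0.001, -0.003, 0.001]
(0.1, 0.3, 0) [0.001, -0.599, 0.12] [0.001, -0.003, 0.001]
```

```bash
python3 -m handwheel '{"translation":[[0,-0.08,-0.05],[0,-0.18,-0.08],[0,-0.28,-0.08],[0,-0.38,-0.08],[0,-0.48,-0.08],[0,-0.57,-0.05],[0,-0.6,0.02],[0,-0.6,0.08],[0,-0.6,0.12],[0,-0.6,0.12]],"rot":[[0,0,0],[0,0,0],[0,0,0],[0,0,0],[0,0,0],[0,-0.003,0],[0,-0.003,0],[0,-0.003,0],[0,-0.003,0],[0,-0.003,0]],"claw":[55,55,55,55,55,55,55,55,55,55]}' 20; python3 - <<'E'
from h import *
where();go((.1,.28,0),(.1,.21,0))
w=env.capture("wrist");cv2.imwrite("pics/t2.png",w["color"])
E
```

```text
time_s: 7.8
tool_pos: [0.5411, 0.1301, 0.2993]
tool_rot: [-179.9, 0.1, 27.5]
ft_force: [0.8, 1.0, 0.7]
grip_width: 0.055
grip_force: 0.0
X 0.1002 Y 0.0024 Z 0.2993 phi 0.1 F [0.53 0.67] t 7.8 w 0.055 J [-16.  20.  -5.  97.   2.  63. -84.]
(0.1, 0.28, 0) [0.005, 0.001, 0.039] [-0.001, 0.001, 0.003]
(0.1, 0.21, 0) [0.005, 0.001, 0.179] [-0.001, 0.001, 0.003]
```

View pics/t2.png

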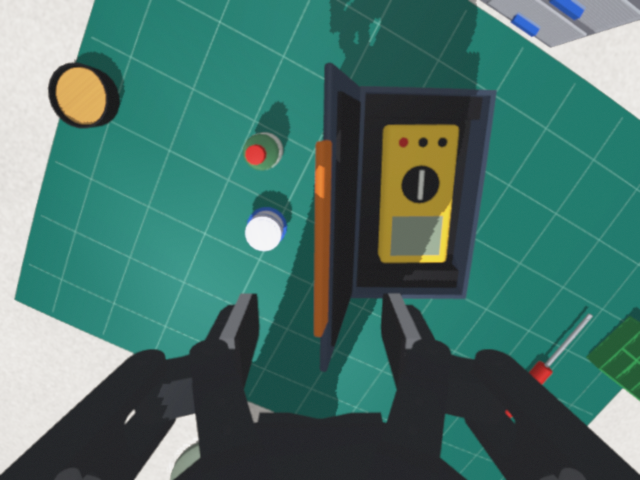

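The wrist view shows the tongue edge at x≈322 (ends at (323,142) and (320,336)), midway between the fingertips at ≈(250,296) and (392,296). I'll check this against the calibration.

```bash
python3 - <<'E'
from h import *
w=env.capture("wrist")
YC=np.cross(UZ,XC)
def q(p,z): d=px2w(w,p,z)-C;return np.round([d@XC,d@YC],4)
print([q(p,.236) for p in[(331,142),(328,336),(317,142),(315,336)]])
print([q(p,.09) for p in[(362,92),(495,92),(465,296),(352,296)]])
p=lidpose(1.06,0,.027,.055);print(p)
go((.1,.195,0),(.022,.195,0))
E
```

```text
[array([ 0.0948, -0.0677]), array([0.095 , 0.0609]), array([ 0.1029, -0.0677]), array([0.1039, 0.061 ])]
[array([ 0.0617, -0.1078]), array([-0.0657, -0.1102]), array([-0.0641,  0.1052]), array([0.0643, 0.1053])]
(np.float64(0.019169187720920886), np.float64(0.19385332235174793), 0)
(0.1, 0.195, 0) [0.003, 0.0, 0.211] [-0.001, -0.001, 0.003]
(0.022, 0.195, 0) [0.002, 0.156, 0.211] [-0.001, -0.001, 0.003]
```

The model agrees within about 2 mm. Lower so the lid's edge is between the fingers with clearance on both sides.

```bash
python3 -m handwheel '{"translation":[[0.003,0,0.04],[0.003,0,0.08],[0.003,0,0.12],[0.003,0,0.15],[0.003,0,0.18],[0.003,0,0.2],[0.003,0,0.21],[0.003,0,0.21],[0.003,0,0.21],[0.003,0,0.21]],"rot":[[0,0,0.003],[0,0,0.003],[0,0,0.003],[0,0,0.003],[0,0,0.003],[0,0,0.003],[0,0,0.003],[0,0,0.003],[0,0,0.003],[0,0,0.003]],"claw":[55,55,55,55,55,55,55,55,55,55]}' 20 && python3 -c "
from h import *
where()" && python3 -m handwheel '{"translation":[[0,0.01,0],[0,0.02,0],[0,0.03,0],[0,0.04,0],[0,0.05,0],[0,0.06,0],[0,0.07,0],[0,0.08,0],[0,0.09,0],[0,0.1,0]],"rot":[[0,0,0],[0,0,0],[0,0,0],[0,0,0],[0,0,0],[0,0,0],[0,0,0],[0,0,0],[0,0,0],[0,0,0]],"claw":[55,55,55,55,55,55,55,55,55,55]}' 20; python3 - <<'E'
from h import *
where();go((.022,.195,0))
s=env.capture("scene")["color"][110:330,250:470];w=env.capture("wrist")["color"]
cv2.imwrite("pics/t3.png",np.hstack([cv2.resize(s,(400,400)),cv2.resize(w,(400,300))[:,:].copy().__class__((0,)) if 0 else cv2.copyMakeBorder(cv2.resize(w,(400,300)),0,100,0,0,0)]))
E
```

```text
time_s: 9.15
tool_pos: [0.5428, 0.1311, 0.1948]
tool_rot: [-179.9, -0.0, 27.2]
ft_force: [0.2, 0.1, 0.8]
grip_width: 0.0545
grip_force: 0.0
X 0.1004 Y 0.0003 Z 0.1948 phi 0.1 F [0.02 0.84] t 9.15 w 0.0545 J [-16.  26.  -5. 104.   3.  50. -85.]
time_s: 10.4
tool_pos: [0.5657, 0.0863, 0.1943]
tool_rot: [-179.9, 0.0, 27.2]
ft_force: [0.6, -0.2, 0.0]
grip_width: 0.0544
grip_force: 0.2
X 0.0501 Y 0.0005 Z 0.1943 phi 0.1 F [-0.48  0.01] t 10.4 w 0.0544 J [-11.  28.  -4. 102.   3.  51. -80.]
(0.022, 0.195, 0) [0.001, 0.056, -0.001] [-0.001, 0.0, 0.0]
```

View pics/t3.png

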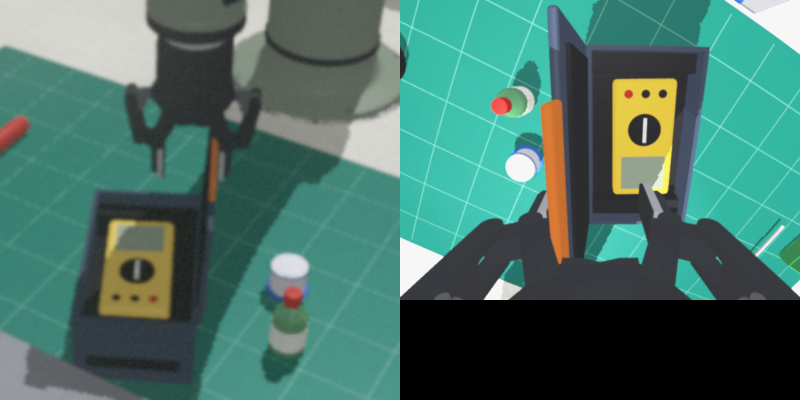

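The lid is about upright, with the rear finger on its outer face and the front finger ~50 mm ahead of it. I'll push past upright and let it tip onto the front finger.

```bash
python3 -m handwheel '{"translation":[[0,0.01,0],[0,0.02,0],[0,0.03,0],[0,0.04,0],[0,0.05,0],[0,0.056,0],[0,0.056,0],[0,0.056,0],[0,0.056,0],[0,0.056,0]],"rot":[[0,0,0],[0,0,0],[0,0,0],[0,0,0],[0,0,0],[0,0,0],[0,0,0],[0,0,0],[0,0,0],[0,0,0]],"claw":[55,55,55,55,55,55,55,55,55,55]}' 20; python3 - <<'E'
from h import *
where()
E
python3 -m handwheel '{"translation":[[0,0,0],[0,0,0],[0,0,0],[0,0,0],[0,0,0],[0,0,0],[0,0,0],[0,0,0],[0,0,0],[0,0,0]],"rot":[[0,0,0],[0,0,0],[0,0,0],[0,0,0],[0,0,0],[0,0,0],[0,0,0],[0,0,0],[0,0,0],[0,0,0]],"claw":[55,55,55,55,55,55,55,55,55,55]}' 20; python3 - <<'E'
from h import *
where()
s=env.capture("scene")["color"][110:330,250:470];w=env.capture("wrist")["color"]
cv2.imwrite("pics/t4.png",np.hstack([cv2.resize(s,(400,400)),cv2.copyMakeBorder(cv2.resize(w,(400,300)),0,100,0,0,0)]))
for th,ph in((1.08,0),(.95,8),(.8,17),(.65,25),(.5,32),(.35,38),(.2,42),(.1,44),(0,45),(-.06,45)): go(lidpose(th,ph,.026,.055))
E
```

```text
time_s: 11.75
tool_pos: [0.5783, 0.0618, 0.1943]
tool_rot: [-179.9, 0.0, 27.2]
ft_force: [-0.3, 0.1, -0.6]
grip_width: 0.0551
grip_force: 0.0
X 0.0225 Y 0.0004 Z 0.1943 phi 0.1 F [ 0.22 -0.59] t 11.75 w 0.0551 J [ -9.  28.  -4. 100.   2.  51. -77.]
time_s: 13.0
tool_pos: [0.5784, 0.0617, 0.1943]
tool_rot: [-179.9, 0.0, 27.2]
ft_force: [0.1, -1.7, -0.4]
grip_width: 0.0551
grip_force: 0.2
X 0.0224 Y 0.0004 Z 0.1943 phi 0.1 F [-1.53 -0.44] t 13.0 w 0.0551 J [ -9.  28.  -4. 100.   2.  51. -77.]
(np.float64(0.021800745373939005), np.float64(0.19629367103274212), 0) [0.001, 0.001, -0.004] [-0.001, 0.0, 0.0]
(np.float64(0.00859840909577235), np.float64(0.19009261620752702), 8) [0.001, 0.028, 0.008] [0.088, 0.0, 0.0]
(np.float64(-0.005605961290300169), np.float64(0.18077971185976474), 17) [0.001, 0.056, 0.027] [0.188, 0.0, 0.0]
(np.float64(-0.018501030833592304), np.float64(0.16883596059532227), 25) [0.001, 0.082, 0.051] [0.277, 0.0, 0.0]
(np.float64(-0.029538160769190858), np.float64(0.1544373600569765), 32) [0.001, 0.104, 0.08] [0.355, 0.0, 0.0]
(np.float64(-0.03822841284445486), np.float64(0.13787708209599853), 38) [0.001, 0.121, 0.113] [0.421, 0.0, 0.0]
(np.float64(-0.04417610821022758), np.float64(0.11887972583171552), 42) [0.001, 0.133, 0.151] [0.466, 0.0, 0.0]
(np.float64(-0.04640766265045704), np.float64(0.10537528287584172), 44) [0.001, 0.138, 0.178] [0.488, 0.0, 0.0]
(np.float64(-0.04716978720651971), np.float64(0.09106066017177981), 45) [0.001, 0.139, 0.206] [0.499, 0.0, 0.0]
(np.float64(-0.04689986819680034), np.float64(0.08206605919986312), 45) [0.001, 0.139, 0.224] [0.499, 0.0, 0.0]
```

View pics/t4.png

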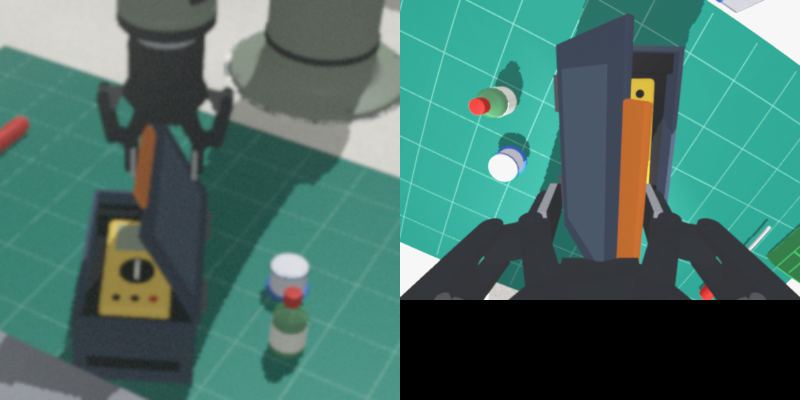

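The lid rests on the front finger at about 62°, and the rear finger is well clear of it. Lower it, tilting the hand as I go.

```bash
python3 -m handwheel '{"translation":[[0,0.01,0.003],[0,0.019,0.005],[0,0.028,0.008],[0,0.037,0.014],[0,0.047,0.021],[0,0.056,0.027],[0,0.063,0.033],[0,0.07,0.039],[0,0.076,0.045],[0,0.082,0.051]],"rot":[[0.03,0,0],[0.06,0,0],[0.088,0,0],[0.12,0,0],[0.155,0,0],[0.188,0,0],[0.21,0,0],[0.232,0,0],[0.255,0,0],[0.277,0,0]],"claw":[55,55,55,55,55,55,55,55,55,55]}' 20; python3 - <<'E'
from h import *
where()
for th,ph in((.65,25),(.5,32),(.35,38),(.2,42),(.1,44),(0,45)): go(lidpose(th,ph,.026,.055))
E
```

```text
time_s: 14.35
tool_pos: [0.5971, 0.0253, 0.1686]
tool_rot: [-154.9, 0.0, 27.2]
ft_force: [-0.2, -0.1, -0.6]
grip_width: 0.0552
grip_force: 0.2
X -0.0186 Y 0.0004 Z 0.1686 phi 25.1 F [-0.01 -0.59] t 14.35 w 0.0552 J [ 12.  40. -13.  89. -15.  65. -54.]
(np.float64(-0.018501030833592304), np.float64(0.16883596059532227), 25) [0.001, -0.0, -0.0] [-0.002, 0.0, 0.0]
(np.float64(-0.029538160769190858), np.float64(0.1544373600569765), 32) [0.001, 0.032, 0.016] [0.076, 0.0, 0.0]
(np.float64(-0.03822841284445486), np.float64(0.13787708209599853), 38) [0.001, 0.062, 0.039] [0.143, 0.0, 0.0]
(np.float64(-0.04417610821022758), np.float64(0.11887972583171552), 42) [0.001, 0.089, 0.068] [0.187, 0.0, 0.0]
(np.float64(-0.04640766265045704), np.float64(0.10537528287584172), 44) [0.001, 0.104, 0.091] [0.21, 0.0, 0.0]
(np.float64(-0.04716978720651971), np.float64(0.09106066017177981), 45) [0.001, 0.118, 0.116] [0.221, 0.0, 0.0]
```

```bash
python3 -m handwheel '{"translation":[[0,0.011,0.005],[0,0.022,0.01],[0,0.032,0.016],[0,0.042,0.023],[0,0.052,0.031],[0,0.062,0.039],[0,0.069,0.046],[0,0.076,0.053],[0,0.083,0.061],[0,0.089,0.068]],"rot":[[0.026,0,0],[0.05,0,0],[0.076,0,0],[0.1,0,0],[0.12,0,0],[0.143,0,0],[0.154,0,0],[0.165,0,0],[0.176,0,0],[0.187,0,0]],"claw":[55,55,55,55,55,55,55,55,55,55]}' 20; python3 - <<'E'
from h import *
where()
s=env.capture("scene")["color"][110:330,250:470];w=env.capture("wrist")["color"]
cv2.imwrite("pics/t5.png",np.hstack([cv2.resize(s,(400,400)),cv2.copyMakeBorder(cv2.resize(w,(400,300)),0,100,0,0,0)]))
for th,ph in((.2,42),(.1,44),(0,45),(-.06,45)): go(lidpose(th,ph,.024,.055))
E
```

```text
time_s: 15.6
tool_pos: [0.609, 0.0023, 0.1189]
tool_rot: [-138.1, -0.0, 27.2]
ft_force: [-0.5, -0.6, -0.4]
grip_width: 0.0551
grip_force: 0.3
X -0.0444 Y 0.0004 Z 0.1189 phi 41.9 F [-0.36 -0.38] t 15.6 w 0.0551 J [ 20.  53. -16.  79. -21.  76. -46.]
(np.float64(-0.04551436942294529), np.float64(0.12036601548267031), 42) [0.001, -0.002, -0.004] [0.001, 0.0, -0.0]
(np.float64(-0.04779697939137502), np.float64(0.10681396247651902), 44) [0.001, 0.02, 0.013] [0.023, 0.0, -0.0]
(np.float64(-0.0485840007688928), np.float64(0.09247487373415292), 45) [0.001, 0.04, 0.033] [0.034, 0.0, -0.0]
(np.float64(-0.04831408175917343), np.float64(0.08348027276223621), 45) [0.001, 0.052, 0.047] [0.034, 0.0, -0.0]
```

View pics/t5.png

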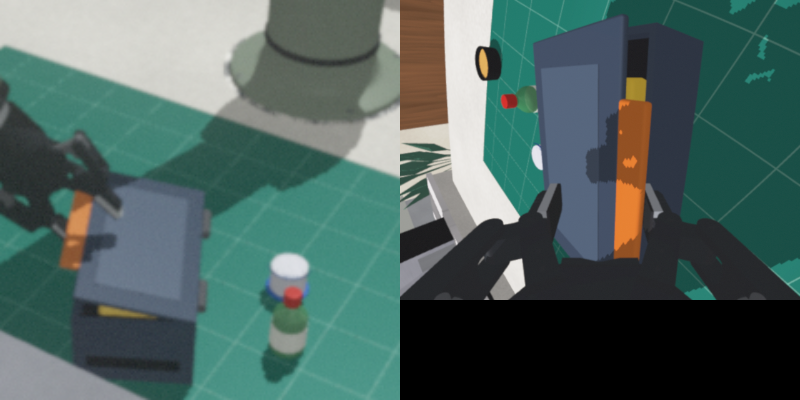

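The lid is at about 0.2 rad, with its tongue on the front finger and the rear finger clear above it. Lower the rest slowly, going slightly past shut.

```bash
python3 -m handwheel '{"translation":[[0,0.004,0.001],[0,0.009,0.004],[0,0.014,0.008],[0,0.018,0.011],[0,0.022,0.015],[0,0.026,0.019],[0,0.03,0.023],[0,0.034,0.027],[0,0.037,0.03],[0,0.04,0.033]],"rot":[[0.005,0,0],[0.01,0,0],[0.015,0,0],[0.02,0,0],[0.024,0,0],[0.027,0,0],[0.029,0,0],[0.031,0,0],[0.033,0,0],[0.034,0,0]],"claw":[55,55,55,55,55,55,55,55,55,55]}' 20; python3 -c "
from h import *
where();go((-.0485,.0925,45),(-.050,.083,45))"
python3 -m handwheel '{"translation":[[0,0.001,0.001],[0,0.003,0.002],[0,0.005,0.003],[0,0.007,0.004],[0,0.009,0.005],[0,0.011,0.006],[0,0.013,0.007],[0,0.015,0.008],[0,0.017,0.009],[0,0.018,0.01]],"rot":[[0,0,0],[0,0,0],[0,0,0],[0,0,0],[0,0,0],[0,0,0],[0,0,0],[0,0,0],[0,0,0],[0,0,0]],"claw":[55,55,55,55,55,55,55,55,55,55]}' 20; python3 - <<'E'
from h import *
where()
s=env.capture("scene")["color"][110:330,250:470];w=env.capture("wrist")["color"]
cv2.imwrite("pics/t6.png",np.hstack([cv2.resize(s,(400,400)),cv2.copyMakeBorder(cv2.resize(w,(400,300)),0,100,0,0,0)]))
E
```

```text
time_s: 16.95
tool_pos: [0.6107, -0.0013, 0.0933]
tool_rot: [-135.1, 0.0, 27.2]
ft_force: [1.2, -1.5, -1.1]
grip_width: 0.0552
grip_force: 1.1
X -0.0484 Y 0.0004 Z 0.0933 phi 44.9 F [-1.9 -1.1] t 16.95 w 0.0552 J [ 21.  57. -17.  77. -22.  77. -44.]
(-0.0485, 0.0925, 45) [0.001, 0.001, 0.001] [0.001, 0.0, 0.0]
(-0.05, 0.083, 45) [0.001, 0.017, 0.012] [0.001, 0.0, 0.0]
time_s: 18.2
tool_pos: [0.612, -0.0038, 0.0835]
tool_rot: [-135.1, 0.0, 27.2]
ft_force: [0.5, 1.1, 0.2]
grip_width: 0.055
grip_force: 0.0
X -0.0512 Y 0.0004 Z 0.0835 phi 44.9 F [0.73 0.18] t 18.2 w 0.055 J [ 21.  58. -17.  77. -22.  76. -44.]
```

View pics/t6.png

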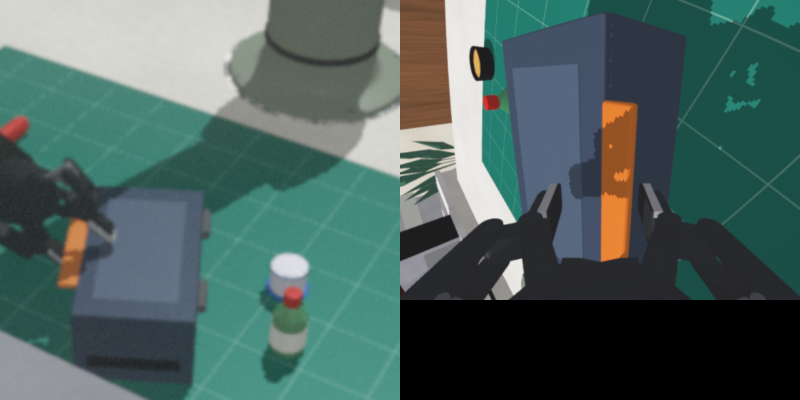

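The lid is fully shut and the fingers no longer touch it. Draw out to the front along the tool axis.

```bash
python3 -m handwheel '{"translation":[[0,0.003,-0.02],[0,0.003,-0.04],[0,0.003,-0.07],[0,0.003,-0.1],[0,0.003,-0.14],[0,0.003,-0.18],[0,0.003,-0.22],[0,0.003,-0.26],[0,0.003,-0.3],[0,0.003,-0.3]],"rot":[[0,0,0],[0,0,0],[0,0,0],[0,0,0],[0,0,0],[0,0,0],[0,0,0],[0,0,0],[0,0,0],[0,0,0]],"claw":[55,55,55,55,55,55,55,55,55,55]}' 20; python3 - <<'E'
from h import *
where()
s=env.capture("scene")["color"];w=env.capture("top")["color"]
cv2.imwrite("pics/t7.png",np.hstack([cv2.resize(s,(400,300)),cv2.resize(w,(400,300))]))
E
```

```text
time_s: 19.55
tool_pos: [0.6616, -0.1001, 0.1897]
tool_rot: [-135.2, -0.1, 27.2]
ft_force: [0.2, -0.2, -0.4]
grip_width: 0.0549
grip_force: 0.0
X -0.1596 Y 0.0004 Z 0.1897 phi 44.8 F [-0.27 -0.36] t 19.55 w 0.0549 J [ 24.  58. -15.  58. -21.  96. -47.]
```

View pics/t7.png

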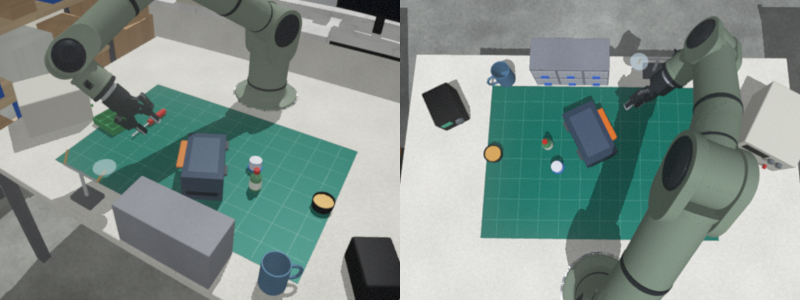

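The lid is flat, the hand is clear of it, and everything else on the bench looks unmoved. I'm handing the job in.

```bash
python3 -c "
from plant import env
print(env.close_job())"
```

```text
the job is handed in; nothing more can be done
None
```

The lid was nudged past upright, caught on the front finger at about 1.08 rad, lowered on it until fully shut, and the hand drawn clear; the job was handed in at about 20 s, and in the last pictures nothing else on the bench had visibly moved.

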